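# Pack the spice gift set, leave the unlidded glass

### The arm

A 7-joint arm with a two-finger parallel gripper is mounted at the origin on the work surface. World frame = base frame: x ahead of the robot, y to its left, z up, the work surface at z = 0. Lengths are in m, angles in degrees, forces in N, time in s.
With the tool pointing down it reaches from about 0.4 to 0.925 m from the base axis. Payload 4.1 kg.
Tool frame: the origin (TCP) lies midway between the tips of the shut fingers; the grasp point (between the pads) lies arm.grip_point_offset behind it (arm.grip_point_offset is the distance from the TCP to the grasp point, in m); z points along the fingers, y is the direction in which the jaws open and shut (so a half turn about z gives the same grasp; the last joint's range is limited). The gripper opens to 85 mm and grips with 20 to 120 N. Pads are 22 mm wide; open, the fingers measure 114 mm over their backs; the gripper's body (76 mm by 85 mm) begins 54 mm behind the grasp point. The pads swing forward as they close: fully open they stand 13 mm farther back than shut.
Start: joints at [57.525, 22.827, 2.584, 88.041, -1.071, 69.15, -2.905], TCP at [0.293, -0.58, 0.231] pointing down, gripper open.
Joint ranges: [-161.44, 161.44], [-28.35, 127.94], [-78.24, 83.42], [0, 140.83], [-78.03, 258.03], [13.02, 114.36], [-168.23, 168.23]. Speed limits (degrees/s): [147.25, 147.25, 180, 180, 180, 180, 180].

### API

Orientations are given as [roll, pitch, yaw] about the fixed x, y, z axes, in that order (R = Rz(yaw) Ry(pitch) Rx(roll)).
In Python, from station import readout, cams, job, arm gives the robot as it stands.
- The arm moves only by the tool drive_tool, never from a script. Its argument "increments" is text: rows parted by semicolons, each of 5 numbers parted by spaces: the opening, from 0 (shut) to 1 (fully open), then the shift along the tool's x, y, z in cm, then the turn about the tool's z in degrees. In form: grip tx ty tz yaw; .... A call has 1 to 5 rows; each row is the pose to reach, as a shift and turn from the pose measured when the call began, along the tool's axes at that moment; what a row does not reach only later rows make up. A row lasts 1/8 s, in which the tool goes at most 62.5 mm and 10.7 degrees, less where a joint would pass 70% of its speed; a pose out of reach is approached as far as the arm can. A call with a gripper value outside its range is refused whole. The fingers move at their own pace and stop on an object; "squeeze" is the grip in N (left out, the last holds). Time passes only in rows, so rows that repeat a pose let the fingers close. It gives the time, the measured TCP pose, the force and the opening at its end, in the units of the state.
- readout.sense(): the state, without advancing time (a new reading comes with each control period).
- cams.camera(name): name is "side" or "top" or "wrist"; returns the picture (384x512x3 uint8, red, green, blue); there is no depth.
- cams.get_calibration(name): a dict with "fovy" (degrees; the focal length in pixels is half the picture's height over the tangent of half this angle, whatever the lens; pixels are square), "cx", "cy" (the principal point, pixels), "cam_to_world" (4x4, takes a point from camera to world coordinates); the wrist camera has in their place "T_tool_cam" (4x4, takes a point from camera to tool coordinates, whose origin is the TCP and whose axes are the flange's). Camera axes: x right, y up, looking along -z (the intrinsics and any distortion apply to the point x, -y, -z); pixel columns grow to the right and rows downward; lengths in m; the calibration is good to about 2 mm. A picture is of the moment at which its call begins: read the wrist's pose just before it. get_calibration takes no time and is no camera call.
- job.close_job(): hands the job in, once; it reports no verdict.
The state is a dict: "time_s": time; "qpos": joint angles; "joint_vel": joint speeds; "joint_efforts": joint torques, N m; "eef_pos": TCP position; "eef_rot": TCP orientation; "ft_force": force on the tool from outside, world axes, zero at the start; "wrist_torque": the same for the moment, N m; "opening": finger opening in m.
Only numpy, scipy, OpenCV 4.12 (cv2) and the standard library are available. Lean on these libraries where they do the work, as an engineer would, in place of code of your own. Each camera call takes 0.05 s, during which the arm holds its last target.

### The job

Pack the gift tray: stand the lidded bottle, the lidded jar, the lidded small vial and the steel tin each in the pocket cut for its own size and shape, upright and down on the tray's floor, one thing to a pocket. The bottle and the jar that have no lid are not finished: leave them standing where they are. Glass is fragile, so set things down rather than drop them, and let go of everything at the end.

Things in the scene. Friction and masses are not known exactly. Their poses are not given: they have to be found in the camera images.
- bottle: The finished bottle, to be packed: clear glass, full of brown star anise, with a flat gold metal lid. 150 mm high, body 64 mm diameter up to a height of 84 mm, then tapering to a neck of 41 mm; the lid is 46 mm in diameter and covers heights 134 to 150 mm (grip it from above by the lid). About 0.3 kg. Origin: centre of its underside, z up.
- jar: The finished jar, to be packed: clear glass, full of round brown nutmegs, with a flat gold metal lid. 95 mm high, body 46 mm diameter; the lid is 44 mm in diameter and covers heights 80 to 95 mm. About 0.14 kg. Origin: centre of its underside, z up.
- vial: The small vial, to be packed: clear glass, full of green cardamom pods, with a flat gold metal lid. 62 mm high, body 28 mm diameter; the lid is 27 mm in diameter and covers heights 48 to 62 mm. About 0.05 kg. Origin: centre of its underside, z up.
- tin: The rectangular steel tin, to be packed: plain bare metal, 62 mm along its x, 36 mm along its y, 86 mm high; its slip lid is 64 x 38 mm and covers heights 71 to 86 mm. About 0.12 kg. Origin: centre of its underside, z up. Half a turn about z makes no difference.
- open_bottle: Unfinished bottle that stays where it is: glass, star anise and shape of the finished one, but no lid, its mouth open; 148 mm high, body 64 mm diameter. Origin: centre of its underside, z up. It, the open jar and the four things to pack stand upright on the bench left of the tray (+y), in any arrangement, 95 mm or more between centres.
- open_jar: An unfinished jar that stays where it is: the same glass and nutmegs as the finished jar, but with no lid, its mouth open; 93 mm high, body 46 mm diameter. Origin: centre of its underside, z up. Bystanders on the bench are out of the way: picking bins 130 mm high beyond 0.45 m to either side, a flat scale ahead, beyond x = 0.74.
- pocket_bottle: Fixed square board insert in the gift tray, 96 x 96 mm, 22 mm high, with a round hole of 80 mm diameter cut right through it. Origin: centre of the hole, on the tray's floor (6 mm above the bench); z up, x and y along the insert's edges. Pocket of the 64 mm bottle. The tray is fixed, plywood, 208 x 208 mm, turned like the inserts; its 6 mm walls end 28 mm above the bench, level with the inserts.
- pocket_jar: Fixed square board insert in the gift tray, 96 x 96 mm, 22 mm high, with a round hole of 62 mm diameter cut right through it. Origin: centre of the hole, on the tray's floor (6 mm above the bench); z up, x and y along the insert's edges. Pocket of the 46 mm jar. The four inserts lie two by two, side by side, 97 mm between centres, in any arrangement.
- pocket_vial: Fixed square board insert in the gift tray, 96 x 96 mm, 22 mm high, with a round hole of 44 mm diameter cut right through it. Origin: centre of the hole, on the tray's floor (6 mm above the bench); z up, x and y along the insert's edges. This is the pocket of the 28 mm vial.
- pocket_tin: Fixed square board insert in the gift tray, 96 x 96 mm, 22 mm high, with a rectangular hole, 78 mm along its x and 52 mm along its y, cut right through it. Origin: centre of the hole, on the tray's floor (6 mm above the bench); z up, x and y along the insert's edges. This is the pocket of the tin, whose 62 mm side goes along the 78 mm side of the hole.
Things that resemble listed ones, but are neither listed nor needed, are in the scene too. What is shaped like the jar but purple is not meant. What is shaped like the vial but purple is not meant.

How it is judged:
By the outcome, as a careful person would: the job done as asked, in the order asked, and still so for the second after the job is handed in, with the robot touching nothing.
It also fails if it takes over 109 s, if anything falls off the work surface, if the arm or the gripper's body presses on something with over 40 N, if the wrist force passes 120 N, or if a joint passes its speed limit or range.

## Working session

There is one attempt and no reset: what is moved stays moved. The work goes in short steps, Python scripts to look and compute and a tool call to move; the robot and the scene stay as the last step left them, time stands still between calls to the robot, and variables do not carry over. Pictures are saved under pics/ and viewed, and the job is handed in when it is done.

Besides the shell and the picture viewer there is one more tool, called after "Call:" by a JSON object that holds its "method" and its "body". drive_tool: Moves the arm, as the interface text tells. Its arguments: {"type":"object","properties":{"increments":{"type":"string"},"squeeze":{"type":"number"}},"required":["increments"]}

```bash
ls; mkdir -p pics
python3 - <<'E'
from station import readout,cams,job,arm
import cv2,numpy as np
np.set_printoptions(precision=4,suppress=True)
s=readout.sense();print(s);print(arm.grip_point_offset)
for n in("side","top","wrist"):
    c=cams.get_calibration(n);print(n,c)
for n in("side","top"):
    cv2.imwrite(f"pics/{n}0.png",cams.camera(n)[:,:,::-1])
E
```

```text
pics
{'time_s': 0.0, 'qpos': array([57.5258, 22.8735,  2.582 , 88.1152, -1.0718, 69.15  , -2.9055]), 'joint_vel': array([-0.0484,  0.0738, -0.0748, -0.0242,  0.0669,  0.0388, -0.022 ]), 'joint_efforts': array([  0.0001, -47.5119,   1.365 , -25.4217,   0.0117,   0.0095,
        -0.    ]), 'eef_pos': array([ 0.2928, -0.5796,  0.2302]), 'eef_rot': array([-179.8857,    0.0083,   26.806 ]), 'ft_force': array([0.0652, 0.3832, 0.0681]), 'wrist_torque': array([-0.0022, -0.0153, -0.0193]), 'opening': 0.08519652705370731}
0.0187
side {'fovy': 53.72463269161496, 'cx': 259.4849741627324, 'cy': 194.51440369590875, 'cam_to_world': array([[-0.991 ,  0.0967, -0.0923,  0.4511],
       [-0.1336, -0.7382,  0.6612,  0.5972],
       [-0.0042,  0.6676,  0.7445,  0.6903],
       [ 0.    ,  0.    ,  0.    ,  1.    ]])}
top {'fovy': 48.10603151041471, 'cx': 251.3142649112258, 'cy': 198.4202656068606, 'cam_to_world': array([[ 0.0002,  0.9933, -0.1157,  0.4152],
       [-1.    ,  0.0009,  0.0064,  0.0469],
       [ 0.0065,  0.1157,  0.9933,  1.0164],
       [ 0.    ,  0.    ,  0.    ,  1.    ]])}
wrist {'fovy': 61.1628242125311, 'cx': 255.00720287754007, 'cy': 190.1475935608268, 'T_tool_cam': array([[-0.0002,  0.9524,  0.3048,  0.0779],
       [ 1.    ,  0.0003, -0.    ,  0.0008],
       [-0.0001,  0.3048, -0.9524, -0.142 ],
       [ 0.    ,  0.    ,  0.    ,  1.    ]])}
```

View pics/side0.png

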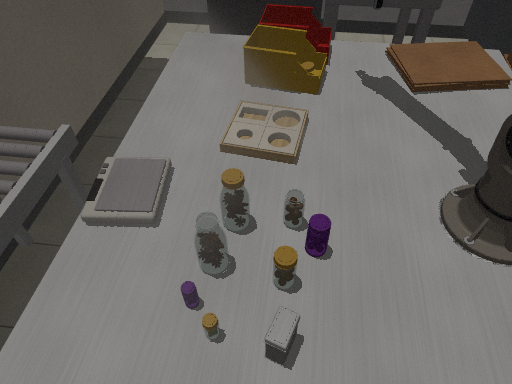

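View pics/top0.png

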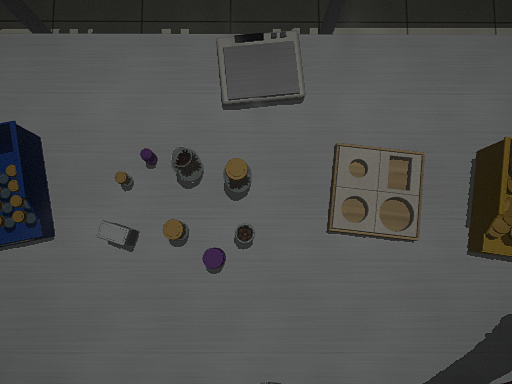

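Side view: lidded bottle (233,180), lidded jar (285,258), vial (210,322), tin (283,325). The open bottle (208,222), the open jar (294,195) and the purple lookalikes (317,225) and (190,290) stay. Next I'll measure on the top image and confirm in enlarged crops.

```bash
cat > h.py <<'E'
import numpy as np,cv2
from station import readout,cams,arm
np.set_printoptions(precision=4,suppress=True)
def ray(n,u,v,T=None):
    c=cams.get_calibration(n);f=192/np.tan(np.radians(c['fovy']/2))
    M=c['cam_to_world'] if T is None else T
    d=M[:3,:3]@np.array([(u-c['cx'])/f,-(v-c['cy'])/f,-1]);return M[:3,3],d
def onz(n,u,v,z,T=None):
    o,d=ray(n,u,v,T);return o+d*(z-o[2])/d[2]
def proj(n,p,T=None):
    c=cams.get_calibration(n);f=192/np.tan(np.radians(c['fovy']/2))
    M=c['cam_to_world'] if T is None else T
    q=M[:3,:3].T@(np.asarray(p)-M[:3,3]);return c['cx']+f*q[0]/-q[2],c['cy']-f*q[1]/-q[2]
def tri(a,b):
    A=[];B=[]
    for o,d in(a,b):
        d=d/np.linalg.norm(d);P=np.eye(3)-np.outer(d,d);A.append(P);B.append(P@o)
    return np.linalg.solve(sum(A),sum(B))
def wristT(s):
    from scipy.spatial.transform import Rotation as R
    T=np.eye(4);T[:3,:3]=R.from_euler('xyz',s['eef_rot'],degrees=True).as_matrix();T[:3,3]=s['eef_pos']
    return T@cams.get_calibration('wrist')['T_tool_cam']
E
python3 - <<'E'
from h import *
t=cv2.imread('pics/top0.png');s=cv2.imread('pics/side0.png')
for n,im in(('top',t),('side',s)):
    h=cv2.cvtColor(im,cv2.COLOR_BGR2HSV)
    m=cv2.inRange(h,(12,120,90),(28,255,255))
    for c in cv2.findContours(m,0,2)[0]:
        if cv2.contourArea(c)>30: print(n,cv2.contourArea(c),cv2.boundingRect(c),cv2.minEnclosingCircle(c))
cv2.imwrite('pics/topc.png',cv2.resize(t[130:280,85:275],None,fx=4,fy=4,interpolation=cv2.INTER_CUBIC))
cv2.imwrite('pics/topt.png',cv2.resize(t[135:250,320:435],None,fx=5,fy=5,interpolation=cv2.INTER_CUBIC))
cv2.imwrite('pics/sidec.png',cv2.resize(s[160:365,165:345],None,fx=2.9,fy=2.9,interpolation=cv2.INTER_CUBIC))
E
```

```text
top 267.0 (482, 234, 30, 22) ((497.5, 244.5), 17.10272979736328)
top 270.0 (163, 220, 20, 19) ((172.45774841308594, 229.1056365966797), 9.771910667419434)
top 52.5 (116, 172, 10, 11) ((120.29310607910156, 176.7413787841797), 5.266880512237549)
top 323.0 (226, 158, 21, 21) ((236.0, 168.5), 10.594910621643066)
top 171.5 (499, 137, 13, 77) ((504.5, 175.0), 38.396060943603516)
side 143.5 (202, 313, 15, 15) ((209.08621215820312, 320.6206970214844), 8.158848762512207)
side 323.5 (274, 246, 23, 20) ((285.1136474609375, 256.0), 11.292250633239746)
side 239.0 (222, 169, 22, 15) ((232.40475463867188, 176.5), 10.700998306274414)
side 68.5 (300, 61, 14, 9) ((306.5769348144531, 64.5), 6.595990180969238)
side 48.5 (307, 57, 20, 22) ((317.0853576660156, 65.69512176513672), 12.453046798706055)
side 3504.0 (388, 41, 123, 42) ((449.0, 63.0), 62.81729507446289)
side 105.5 (243, 24, 64, 31) ((274.5, 38.5), 32.626773834228516)
```

```bash
sleep 1
```

```text
(no output)
```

View pics/topc.png

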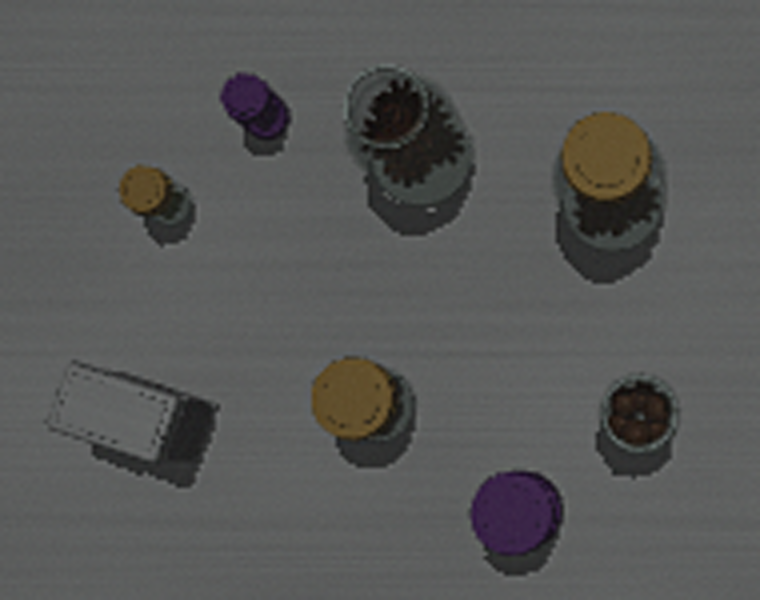

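View pics/topt.png

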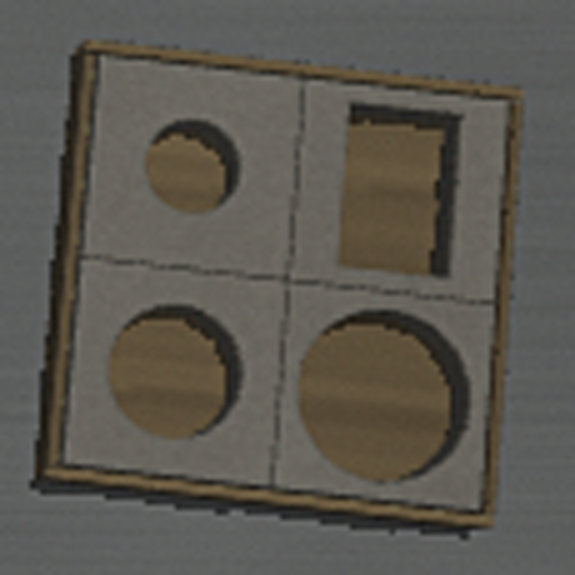

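View pics/sidec.png

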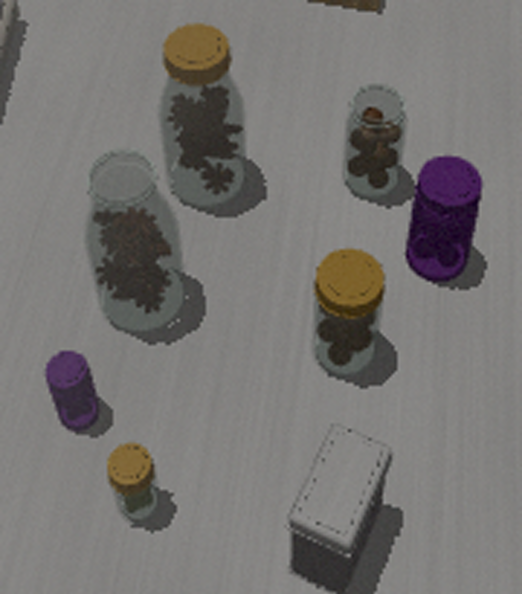

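Top crops: the gold discs are the bottle (236,169), jar (173,229) and vial (121,177), all with lids and matching contents in the side crop. The tin's lid is at (115,233). The tray has the vial hole top-left, tin top-right, jar bottom-left and bottle bottom-right.

Run:
```python
from h import *
def c4(x,y):return (x+.5)/4-.5+85,(y+.5)/4-.5+130
def c5(x,y):return (x+.5)/5-.5+320,(y+.5)/5-.5+135
def cs(x,y):return (x+.5)/2.9-.5+165,(y+.5)/2.9-.5+160
for n,p,q,z in(('bottle',(607,156),(197,47),.15),('jar',(352,398),(350,277),.095),('vial',(144,189),(130,465),.062)):
    print(n,onz('top',*c4(*p),z),onz('side',*cs(*q),z),tri(ray('top',*c4(*p)),ray('side',*cs(*q))))
P=np.array([onz('top',*c4(*p),.086) for p in((75,360),(187,395),(159,461),(46,427))])
print('tin',P.mean(0),[np.linalg.norm(P[i]-P[i-1]) for i in range(4)],np.degrees(np.arctan2(*(P[1]-P[0])[1::-1])),np.degrees(np.arctan2(*(P[2]-P[3])[1::-1])))
P=np.array([onz('side',*cs(*p),.086) for p in((340,423),(391,455),(347,546),(289,521))])
print('tin side',P.mean(0))
T={}
for k,p in dict(v0=(303,72),v1=(272,486),h0=(80,258),h1=(495,302),c=(289,280)).items():
    T[k]=onz('top',*c5(*p),.028);print(k,T[k])
print([np.degrees(np.arctan2(*(T[a]-T[b])[1::-1])) for a,b in(('v0','v1'),('h0','h1'))],np.linalg.norm(T['v0']-T['v1']),np.linalg.norm(T['h0']-T['h1']))
for k,p in dict(vial=(193,166),jar=(175,372),bottle=(384,396)).items(): print(k,onz('top',*c5(*p),.028))
for p in((352,104),(462,114),(449,276),(338,266)): print(onz('top',*c5(*p),.028))
s=cv2.imread('pics/side0.png')
cv2.imwrite('pics/sidet.png',cv2.resize(s[95:165,215:315],None,fx=7,fy=7,interpolation=cv2.INTER_CUBIC))
```

```text
bottle [0.5774 0.0719 0.15  ] [0.5782 0.0746 0.15  ] [0.5784 0.072  0.1472]
jar [0.4564 0.209  0.095 ] [0.4575 0.2112 0.095 ] [0.457  0.2095 0.0923]
vial [0.5748 0.3338 0.062 ] [0.5755 0.3373 0.062 ] [0.576  0.3353 0.0572]
tin [0.4499 0.337  0.086 ] [np.float64(0.038730026363530685), np.float64(0.06383926016065358), np.float64(0.037991827712467244), np.float64(0.06389320861527623)] -107.17281445995624 -106.51231537960506
tin side [0.4499 0.3427 0.086 ]
v0 [ 0.6475 -0.2623  0.028 ]
v1 [ 0.4534 -0.2413  0.028 ]
h0 [ 0.5591 -0.1554  0.028 ]
h1 [ 0.5387 -0.3478  0.028 ]
c [ 0.5489 -0.2524  0.028 ]
[np.float64(-6.168580813515611), np.float64(83.94392763257447)] 0.1952350784699216 0.1935489382114269
vial [ 0.6026 -0.2092  0.028 ]
jar [ 0.506  -0.1981  0.028 ]
bottle [ 0.4949 -0.2945  0.028 ]
[ 0.6323 -0.2848  0.028 ]
[ 0.6276 -0.3363  0.028 ]
[ 0.5509 -0.3269  0.028 ]
[ 0.5555 -0.2754  0.028 ]
```

View pics/sidet.png

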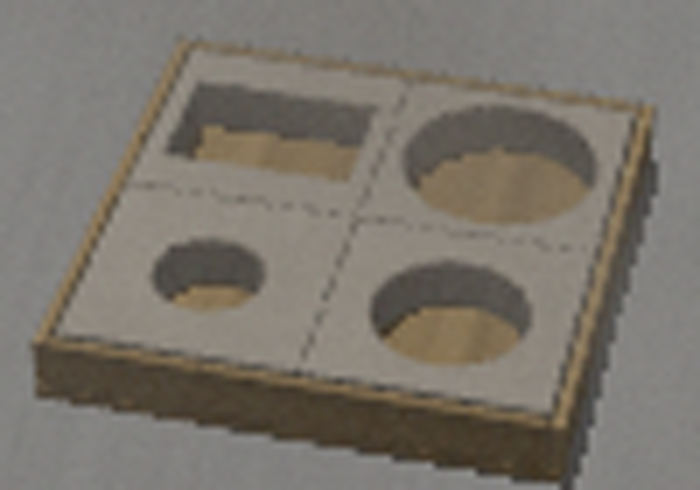

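```bash
cat >> h.py <<'E'
def go(x,y,z,yaw=None):
    s=readout.sense();p=s['eef_pos'];r=s['eef_rot']
    from scipy.spatial.transform import Rotation as R
    M=R.from_euler('xyz',r,degrees=True).as_matrix()
    d=M.T@(np.array([x,y,z])-p)*100
    dy=0 if yaw is None else -((yaw-r[2]+180)%360-180)
    print('t',round(s['time_s'],2),'pos',p,'yaw',r[2].round(1),'q7',s['qpos'][6].round(1),'F',s['ft_force'],'open',round(s['opening'],4),'| cm',d.round(2),'turn',round(dy,1),'dist cm',np.linalg.norm(d).round(1))
E
python3 - <<'E'
from h import *
def c4(x,y):return (x+.5)/4-.5+85,(y+.5)/4-.5+130
N=dict(bottle=[.578,.073],jar=[.4567,.2097],vial=[.5752,.335],tin=[.45,.3385])
for n,p,z in(('obottle',(387,107),.148),('ojar',(640,412),.093),('pjar',(515,512),.095),('pvial',(244,97),.062)):N[n]=onz('top',*c4(*p),z)[:2]
print(N)
for k in('bottle','jar','vial','tin'):
    print(k,[(m,(np.linalg.norm(d:=np.subtract(N[m],N[k]))*1e3).round(),np.degrees(np.arctan2(d[1],d[0])).round()) for m in N if m!=k and np.linalg.norm(np.subtract(N[m],N[k]))<.16])
go(.578,.073,.25,0)
E
```

```text
{'bottle': [0.578, 0.073], 'jar': [0.4567, 0.2097], 'vial': [0.5752, 0.335], 'tin': [0.45, 0.3385], 'obottle': array([0.6032, 0.185 ]), 'ojar': array([0.449 , 0.0553]), 'pjar': array([0.396 , 0.1214]), 'pvial': array([0.6274, 0.2793])}
bottle [('obottle', np.float64(115.0), np.float64(77.0)), ('ojar', np.float64(130.0), np.float64(-172.0))]
jar [('tin', np.float64(129.0), np.float64(93.0)), ('obottle', np.float64(149.0), np.float64(-10.0)), ('ojar', np.float64(155.0), np.float64(-93.0)), ('pjar', np.float64(107.0), np.float64(-124.0))]
vial [('tin', np.float64(125.0), np.float64(178.0)), ('obottle', np.float64(153.0), np.float64(-79.0)), ('pvial', np.float64(76.0), np.float64(-47.0))]
tin [('jar', np.float64(129.0), np.float64(-87.0)), ('vial', np.float64(125.0), np.float64(-2.0))]
t 0.1 pos [ 0.2928 -0.5796  0.2304] yaw 26.8 q7 -2.9 F [ 0.8524  0.1352 -0.132 ] open 0.0853 | cm [ 54.89 -45.39  -1.89] turn 26.8 dist cm 71.2
```

Call:
{"method": "drive_tool", "body": {"increments": "1 6 -5 -0.5 0; 1 12 -10 -1 0; 1 18 -15 -1.5 0; 1 24 -20 -1.9 0; 1 28 -23 -1.9 0", "squeeze": 40}}

```text
time_s: 0.72
eef_pos: [0.4182, -0.2922, 0.2481]
eef_rot: [-179.9, 0.0, 26.8]
ft_force: [1.3, -0.2, 0.1]
opening: 0.0855
```

```bash
python3 -c "
from h import *
go(.578,.073,.22,27)"
```

```text
t 0.72 pos [ 0.4182 -0.2922  0.2481] yaw 26.8 q7 -34.0 F [ 1.3084 -0.2222  0.0867] open 0.0855 | cm [ 30.73 -25.39   2.84] turn -0.2 dist cm 40.0
```

Call:
{"method": "drive_tool", "body": {"increments": "1 4.5 -3.7 0 0; 1 9 -7.4 0 0; 1 13.5 -11.1 0 0; 1 18 -14.8 0 0; 1 22 -18 0 0"}}

```text
time_s: 1.35
eef_pos: [0.5337, -0.0301, 0.2481]
eef_rot: [-179.9, 0.0, 26.9]
ft_force: [0.7, 0.2, -0.3]
opening: 0.0854
```

```bash
python3 -c "
from h import *
go(.578,.073,.22,27)"
```

```text
t 1.35 pos [ 0.5337 -0.0301  0.2481] yaw 26.9 q7 -68.1 F [ 0.6627  0.2275 -0.2843] open 0.0854 | cm [ 8.61 -7.19  2.83] turn -0.1 dist cm 11.6
```

```bash
python3 -c "
from h import *
s=readout.sense();T=wristT(s);im=cams.camera('wrist')[:,:,::-1].copy()
print(proj('wrist',[.578,.073,.15],T))
h=cv2.cvtColor(im,cv2.COLOR_BGR2HSV);m=cv2.inRange(h,(12,120,60),(28,255,255))
for c in cv2.findContours(m,0,2)[0]:
  if cv2.contourArea(c)>200:
    (u,v),r=cv2.minEnclosingCircle(c);print(u,v,r,onz('wrist',u,v,.15,T))
cv2.imwrite('pics/w1.png',im)"
```

```text
(np.float64(150.77091052702815), np.float64(73.85459830297462))
0.5 129.5 20.506195068359375 [0.4922 0.1574 0.15  ]
156.5680389404297 71.96004486083984 36.47518539428711 [0.581  0.0699 0.15  ]
```

View pics/w1.png

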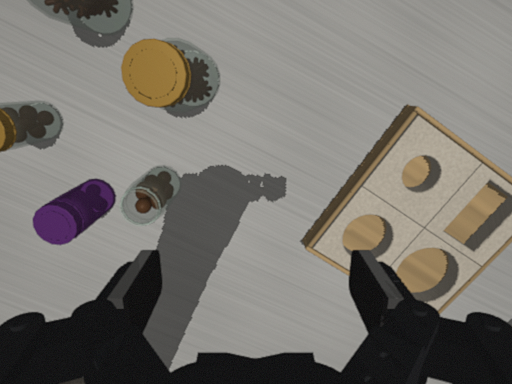

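Wrist view: the gold-lidded bottle is at (157,72), matching the prediction within 3 mm. The tray is on the right.

```bash
python3 -c "
from h import *
T=wristT(readout.sense())
for p in([.6024,-.209,.028],[.506,-.1986,.028],[.4956,-.295,.028],[.592,-.3054,.028]):print(proj('wrist',p,T))
go(.579,.072,.20,27);go(.579,.072,.12,27)"
```

```text
(np.float64(425.6644305621133), np.float64(182.9425935595091))
(np.float64(371.7778759088665), np.float64(245.77366865660318))
(np.float64(430.4354424837838), np.float64(283.7075267224382))
(np.float64(485.8496109519257), np.float64(225.7488285067268))
t 1.4 pos [ 0.5362 -0.0213  0.2484] yaw 27.4 q7 -68.3 F [2.3826 6.6258 0.4487] open 0.0852 | cm [ 8.06 -6.28  4.92] turn 0.4 dist cm 11.3
t 1.4 pos [ 0.5362 -0.0213  0.2484] yaw 27.4 q7 -68.3 F [2.3826 6.6258 0.4487] open 0.0852 | cm [ 8.02 -6.23 12.92] turn 0.4 dist cm 16.4
```

Call:
{"method": "drive_tool", "body": {"increments": "1 4 -3.1 2 0; 1 8 -6.2 4.9 0; 1 8 -6.2 4.9 0; 1 8 -6.2 4.9 0"}}

```text
time_s: 1.9
eef_pos: [0.5784, 0.07, 0.1997]
eef_rot: [-179.7, -0.2, 27.4]
ft_force: [0.2, -0.0, 0.3]
opening: 0.0855
```

```bash
python3 -c "
from h import *
go(.579,.072,.12,27)
cv2.imwrite('pics/w2.png',cams.camera('wrist')[:,:,::-1])"
```

```text
t 1.9 pos [0.5784 0.07   0.1997] yaw 27.4 q7 -80.1 F [ 0.1815 -0.0464  0.3205] open 0.0855 | cm [ 0.11 -0.1   7.97] turn 0.4 dist cm 8.0
```

View pics/w2.png

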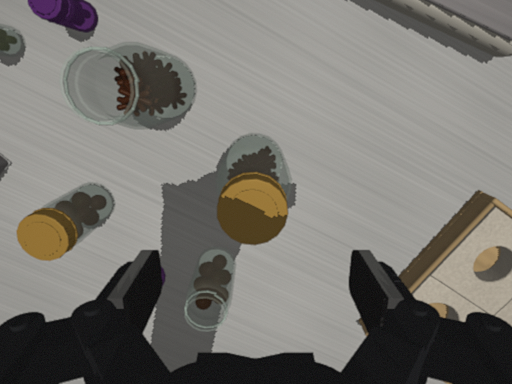

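The lid at (252,212) is centred between the fingers, so I'll descend.

Call:
{"method": "drive_tool", "body": {"increments": "1 0.1 -0.1 3 0; 1 0.1 -0.1 6 0; 1 0.1 -0.1 7.9 0; 1 0.1 -0.1 7.9 0"}}

```text
time_s: 2.45
eef_pos: [0.5785, 0.0698, 0.1205]
eef_rot: [-179.7, -0.1, 27.2]
ft_force: [-0.8, 0.4, -0.2]
opening: 0.0855
```

Call:
{"method": "drive_tool", "body": {"increments": "0 0 0 0 0; 0 0 0 0 0; 0 0 0 0 0; 0 0 0 0 0; 0 0 0 0 0"}}

```text
time_s: 3.08
eef_pos: [0.5795, 0.0702, 0.1218]
eef_rot: [-179.7, -0.3, 27.2]
ft_force: [-0.8, 0.7, 6.0]
opening: 0.045
```

```bash
python3 -c "
from h import *
go(.579,.072,.2,27)
cv2.imwrite('pics/w3.png',cams.camera('wrist')[:,:,::-1])"
```

```text
t 3.08 pos [0.5795 0.0702 0.1218] yaw 27.2 q7 -82.3 F [-0.8416  0.7     6.0408] open 0.045 | cm [ 0.08 -0.22 -7.81] turn 0.2 dist cm 7.8
```

View pics/w3.png

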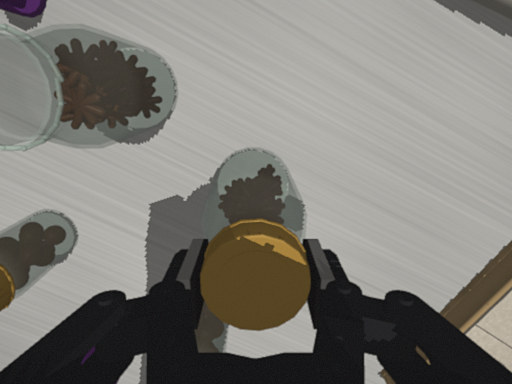

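Grip closed at 45 mm on the lid. I'll lift and check.

Call:
{"method": "drive_tool", "body": {"increments": "0 0 0 -1 0; 0 0 0 -3 0; 0 0 0 -5 0; 0 0 0 -7 0; 0 0 0 -7 0"}}

```text
time_s: 3.75
eef_pos: [0.5802, 0.0699, 0.1932]
eef_rot: [-179.8, -0.4, 27.2]
ft_force: [-0.4, 0.3, -2.0]
opening: 0.0447
```

```bash
python3 -c "
from h import *
go(.4956,-.295,.19,27)"
```

```text
t 3.75 pos [0.5802 0.0699 0.1932] yaw 27.2 q7 -80.5 F [-0.3556  0.3369 -1.9929] open 0.0447 | cm [-24.22  28.57   0.03] turn 0.2 dist cm 37.5
```

Call:
{"method": "drive_tool", "body": {"increments": "0 -1.2 1.4 0 0; 0 -3.7 4.3 0 0; 0 -6.5 7.7 0 0; 0 -9.3 11 0 0; 0 -12.1 14.3 0 0"}}

```text
time_s: 4.38
eef_pos: [0.5359, -0.1155, 0.1905]
eef_rot: [-179.7, -0.3, 27.1]
ft_force: [1.3, 0.5, -2.1]
opening: 0.0443
```

```bash
python3 -c "
from h import *
go(.4956,-.295,.19,27)"
```

```text
t 4.38 pos [ 0.5359 -0.1155  0.1905] yaw 27.1 q7 -59.5 F [ 1.297   0.5459 -2.1273] open 0.0443 | cm [-11.78  14.13  -0.08] turn 0.1 dist cm 18.4
```

Call:
{"method": "drive_tool", "body": {"increments": "0 -2.8 3.3 0 0; 0 -5.6 6.6 0 0; 0 -8.4 10 0 0; 0 -10.8 13 0 0; 0 -11.8 14.1 0 0"}}

```text
time_s: 5.0
eef_pos: [0.4922, -0.2987, 0.1879]
eef_rot: [-179.7, -0.1, 26.8]
ft_force: [-0.1, 0.3, -2.3]
opening: 0.0448
```

Call:
{"method": "drive_tool", "body": {"increments": "0 0 0 0 0; 0 0 0 0 0"}}

```text
time_s: 5.25
eef_pos: [0.492, -0.2972, 0.1873]
eef_rot: [-179.6, -0.1, 26.9]
ft_force: [-1.0, 0.0, -3.1]
opening: 0.0445
```

Run:
```python
from h import *
go(.4956,-.295,.16,27)
s=readout.sense();T=wristT(s);im=cams.camera('wrist')[:,:,::-1].copy()
for p in([.6024,-.209,.028],[.506,-.1986,.028],[.4956,-.295,.028],[.592,-.3054,.028]):
    u=proj('wrist',p,T);print(u);cv2.drawMarker(im,(int(round(u[0])),int(round(u[1]))),(0,0,255))
cv2.imwrite('pics/w4.png',im)
a=cv2.resize(cams.camera('side')[85:175,205:325,::-1],None,fx=5,fy=5);cv2.imwrite('pics/s4.png',a)
```

```text
t 5.25 pos [ 0.492  -0.2972  0.1873] yaw 26.9 q7 -39.5 F [-0.9753  0.0481 -3.1156] open 0.0445 | cm [ 0.41 -0.01  2.73] turn -0.1 dist cm 2.8
(np.float64(220.75075541174263), np.float64(9.886105146349166))
(np.float64(165.2458364515159), np.float64(110.67453749902302))
(np.float64(255.05242605783715), np.float64(167.72367263501522))
(np.float64(315.436223318361), np.float64(77.42962242935268))
```

View pics/w4.png

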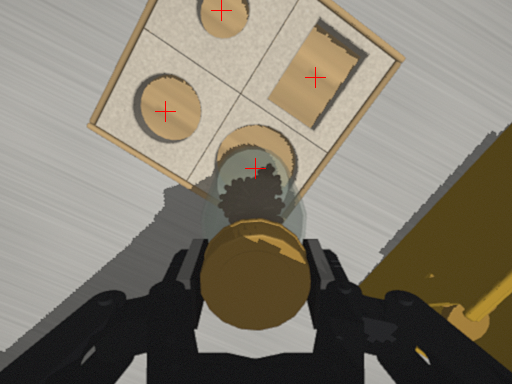

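View pics/s4.png

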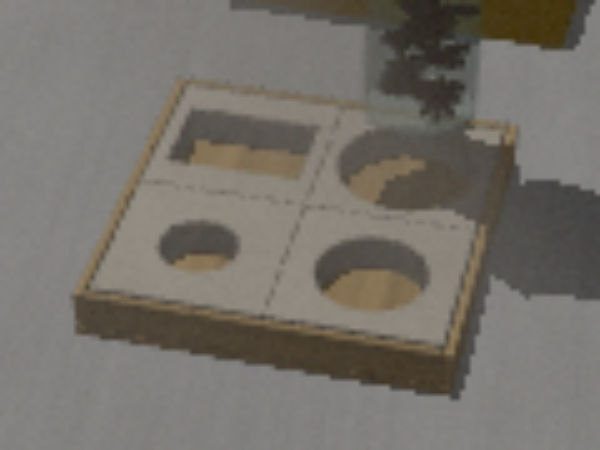

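Markers sit on the hole centres (jar (165,110), tin (315,77)). The bottle hangs upright over its hole, and I'll lower it.

Call:
{"method": "drive_tool", "body": {"increments": "0 0.4 0 1 0; 0 0.4 0 2.5 0; 0 0.4 0 4 0; 0 0.4 0 5 0; 0 0.4 0 5.4 0"}}

```text
time_s: 5.98
eef_pos: [0.4956, -0.2944, 0.1325]
eef_rot: [-179.5, -0.1, 27.0]
ft_force: [0.2, -1.1, -3.1]
opening: 0.0448
```

```bash
python3 -c "
from h import *
go(.4956,-.295,.128,27)"
```

```text
t 5.97 pos [ 0.4956 -0.2944  0.1325] yaw 27.0 q7 -40.7 F [ 0.2319 -1.125  -3.0876] open 0.0448 | cm [-0.03  0.05  0.45] turn -0.0 dist cm 0.5
```

Call:
{"method": "drive_tool", "body": {"increments": "0 0 0 0.1 0; 0 0 0 0.2 0; 0 0 0 0.3 0; 0 0 0 0.4 0; 0 0 0 0.45 0"}}

```text
time_s: 6.6
eef_pos: [0.4956, -0.2944, 0.1281]
eef_rot: [-179.5, -0.1, 27.0]
ft_force: [-0.3, -0.2, -1.5]
opening: 0.0447
```

Call:
{"method": "drive_tool", "body": {"increments": "0 0 0 0.1 0; 0 0 0 0.2 0; 0 0 0 0.2 0"}}

```text
time_s: 6.98
eef_pos: [0.4965, -0.2941, 0.128]
eef_rot: [-179.6, -0.2, 27.0]
ft_force: [-2.7, 2.6, 6.9]
opening: 0.0448
```

Contact with the floor confirmed, so I'll release.

Call:
{"method": "drive_tool", "body": {"increments": "0.6 0 0 -0.1 0; 0.7 0 0 -0.1 0; 0.8 0 0 -0.1 0; 0.9 0 0 -0.1 0; 0.9 0 0 -0.1 0"}}

```text
time_s: 7.6
eef_pos: [0.4965, -0.2941, 0.1288]
eef_rot: [-179.6, -0.2, 27.0]
ft_force: [0.0, -0.9, 0.5]
opening: 0.0767
```

Call:
{"method": "drive_tool", "body": {"increments": "1 0 0 -2 0; 1 0 0 -4.5 0; 1 0 0 -8 0; 1 0 0 -11 0; 1 0 0 -11 0"}}

```text
time_s: 8.22
eef_pos: [0.4982, -0.2957, 0.2416]
eef_rot: [-179.9, -0.3, 27.0]
ft_force: [0.2, -0.7, 0.0]
opening: 0.0852
```

Run:
```python
from h import *
go(.4567,.2097,.20,45)
im=cams.camera('top')[:,:,::-1];cv2.imwrite('pics/t5.png',cv2.resize(im[135:250,320:435],None,fx=4,fy=4))
im=cams.camera('side')[:,:,::-1];cv2.imwrite('pics/s5.png',cv2.resize(im[35:175,205:325],None,fx=4,fy=4))
go(.4567,.2097,.20,45)
```

```text
t 8.22 pos [ 0.4982 -0.2957  0.2416] yaw 27.0 q7 -39.3 F [ 0.1598 -0.6748  0.0174] open 0.0852 | cm [ 19.2  -46.92   4.38] turn -18.0 dist cm 50.9
t 8.32 pos [ 0.4963 -0.2949  0.2383] yaw 27.0 q7 -39.3 F [ 0.0074  0.404  -0.7681] open 0.0855 | cm [ 19.35 -46.73   4.23] turn -18.0 dist cm 50.8
```

View pics/s5.png

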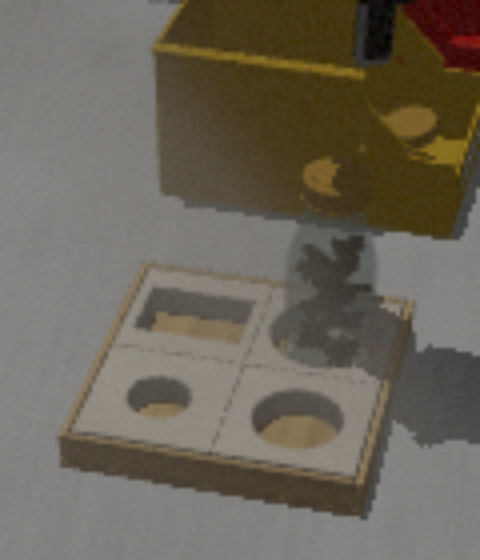

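View pics/t5.png

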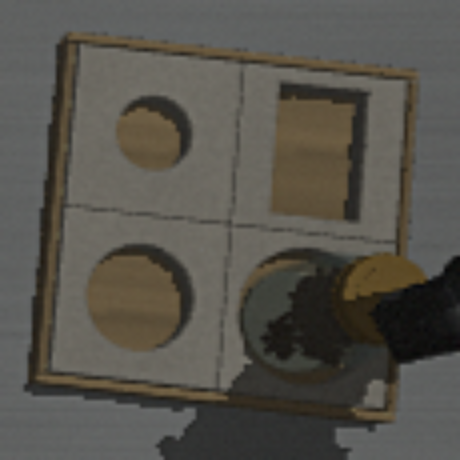

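The bottle stands upright in its hole. The jar is next.

Call:
{"method": "drive_tool", "body": {"increments": "1 2.2 -5.4 0 -5; 1 4.4 -10.8 0 -10; 1 6.6 -16.2 0 -18; 1 8.8 -21.6 0 -18; 1 11 -27 1 -18"}}

```text
time_s: 8.95
eef_pos: [0.4711, -0.0025, 0.2298]
eef_rot: [-179.6, -0.2, 45.0]
ft_force: [1.3, 0.6, -1.0]
opening: 0.0851
```

```bash
python3 -c "
from h import *
go(.4567,.2097,.20,45)"
```

```text
t 8.95 pos [ 0.4711 -0.0025  0.2298] yaw 45.0 q7 -52.0 F [ 1.278   0.6181 -0.9501] open 0.0851 | cm [ 13.96 -16.01   3.15] turn -0.0 dist cm 21.5
```

Call:
{"method": "drive_tool", "body": {"increments": "1 4 -4.6 0.8 0; 1 8 -9.2 1.6 0; 1 12 -13.8 2.4 0; 1 14 -16 3 0; 1 14 -16 3 0"}}

```text
time_s: 9.57
eef_pos: [0.4551, 0.2122, 0.1998]
eef_rot: [-179.5, -0.1, 45.3]
ft_force: [0.3, 0.2, -1.4]
opening: 0.0855
```

Call:
{"method": "drive_tool", "body": {"increments": "1 0 0 0 0; 1 0 0 0 0"}}

```text
time_s: 9.82
eef_pos: [0.4551, 0.2106, 0.1993]
eef_rot: [-179.5, -0.0, 45.2]
ft_force: [0.7, 0.4, -0.3]
opening: 0.085
```

Run:
```python
from h import *
s=readout.sense();T=wristT(s);im=cams.camera('wrist')[:,:,::-1].copy()
print(proj('wrist',[.4567,.2097,.095],T))
h=cv2.cvtColor(im,cv2.COLOR_BGR2HSV);m=cv2.inRange(h,(12,120,60),(28,255,255))
for c in cv2.findContours(m,0,2)[0]:
  if cv2.contourArea(c)>200:
    (u,v),r=cv2.minEnclosingCircle(c);print(u,v,r,onz('wrist',u,v,.095,T))
cv2.imwrite('pics/w6.png',im)
go(.4567,.2097,.064,45)
```

```text
(np.float64(257.6038266030076), np.float64(188.22895868005895))
258.47369384765625 183.8947296142578 27.66297721862793 [0.4597 0.2118 0.095 ]
t 9.88 pos [0.4553 0.2107 0.1995] yaw 45.2 q7 -81.3 F [ 0.0211  0.6267 -0.8107] open 0.0853 | cm [ 0.02  0.3  13.55] turn 0.2 dist cm 13.6
```

View pics/w6.png

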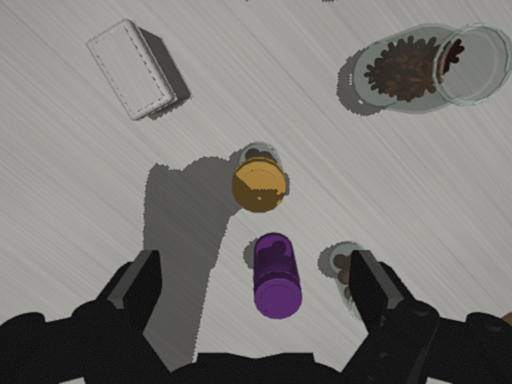

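The jar's gold lid is at (258,185); the purple lookalike at (277,285) is not the one. Descending.

Call:
{"method": "drive_tool", "body": {"increments": "1 0.1 0.2 4 0; 1 0.1 0.2 8 0; 1 0.1 0.2 11.5 0; 1 0.1 0.2 13.4 0; 1 0.1 0.2 13.4 0"}}

```text
time_s: 10.5
eef_pos: [0.4558, 0.2095, 0.0643]
eef_rot: [-179.4, 0.1, 45.1]
ft_force: [0.6, -0.3, -0.0]
opening: 0.0855
```

Call:
{"method": "drive_tool", "body": {"increments": "0 0 0 0 0; 0 0 0 0 0; 0 0 0 0 0; 0 0 0 0 0; 0 0 0 0 0"}}

```text
time_s: 11.12
eef_pos: [0.4566, 0.2097, 0.0658]
eef_rot: [-179.5, 0.0, 45.1]
ft_force: [-1.2, -0.6, 5.7]
opening: 0.043
```

Call:
{"method": "drive_tool", "body": {"increments": "0 0 0 -1.5 0; 0 0 0 -5 0; 0 0 0 -9 0; 0 0 0 -13 0; 0 0 0 -13 0"}}

```text
time_s: 11.75
eef_pos: [0.4597, 0.2104, 0.1999]
eef_rot: [-179.7, -0.4, 45.1]
ft_force: [-0.4, 0.1, -3.0]
opening: 0.0429
```

Run:
```python
from h import *
go(.506,-.1986,.17,45)
cv2.imwrite('pics/w7.png',cams.camera('wrist')[:,:,::-1])
```

```text
t 11.75 pos [0.4597 0.2104 0.1999] yaw 45.1 q7 -81.5 F [-0.3882  0.0781 -3.0012] open 0.0429 | cm [-25.7   32.18   2.64] turn 0.1 dist cm 41.3
```

View pics/w7.png

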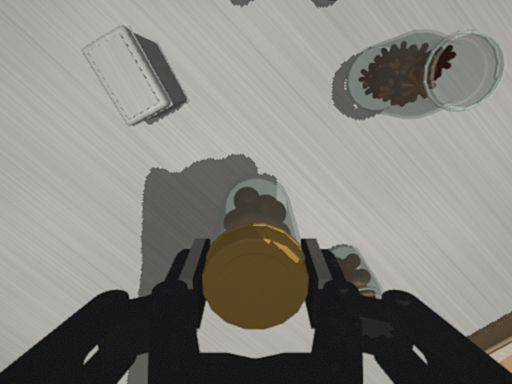

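Jar held; on to its pocket.

Call:
{"method": "drive_tool", "body": {"increments": "0 -1.2 1.5 0 0; 0 -4 5 0 0; 0 -7 8.8 0 0; 0 -10 12.5 0 0; 0 -13 16.3 0 0"}}

```text
time_s: 12.42
eef_pos: [0.4805, 0.0007, 0.1949]
eef_rot: [-179.5, -0.0, 45.1]
ft_force: [0.3, 0.3, -1.7]
opening: 0.0429
```

```bash
python3 -c "
from h import *
go(.506,-.1986,.17,45)"
```

```text
t 12.43 pos [0.4805 0.0007 0.1949] yaw 45.1 q7 -54.2 F [ 0.2763  0.2761 -1.6884] open 0.0429 | cm [-12.31  15.9    2.34] turn 0.1 dist cm 20.2
```

Call:
{"method": "drive_tool", "body": {"increments": "0 -2.8 3.7 0 0; 0 -5.6 7.3 0 0; 0 -8.5 11 0 0; 0 -11 14.2 0.5 0; 0 -12.3 15.8 1 0"}}

```text
time_s: 13.05
eef_pos: [0.5041, -0.2, 0.1817]
eef_rot: [-179.4, 0.0, 44.9]
ft_force: [0.1, 0.7, -2.3]
opening: 0.0432
```

Call:
{"method": "drive_tool", "body": {"increments": "0 0 0 0 0; 0 0 0 0 0"}}

```text
time_s: 13.3
eef_pos: [0.5039, -0.1978, 0.1812]
eef_rot: [-179.2, 0.0, 45.0]
ft_force: [0.8, 0.1, -0.9]
opening: 0.0431
```

Run:
```python
from h import *
go(.506,-.1986,.08,45)
s=readout.sense();T=wristT(s);im=cams.camera('wrist')[:,:,::-1].copy()
for p in([.6024,-.209,.028],[.506,-.1986,.028],[.592,-.3054,.028]):
    u=proj('wrist',p,T);cv2.drawMarker(im,(int(round(u[0])),int(round(u[1]))),(0,0,255))
cv2.imwrite('pics/w8.png',im)
```

```text
t 13.3 pos [ 0.5039 -0.1978  0.1812] yaw 45.0 q7 -33.2 F [ 0.8486  0.1392 -0.8867] open 0.0431 | cm [ 0.1   0.34 10.12] turn 0.0 dist cm 10.1
```

View pics/w8.png

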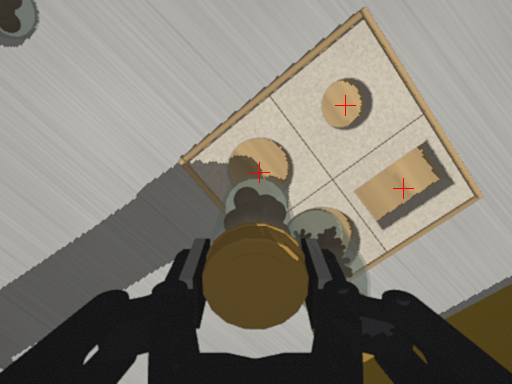

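The jar sits over its hole at (260,172), with gripper clearance to the bottle. I'll lower it.

Call:
{"method": "drive_tool", "body": {"increments": "0 0.1 0.3 2.5 0; 0 0.1 0.3 5 0; 0 0.1 0.3 7.5 0; 0 0.1 0.3 9.5 0; 0 0.1 0.3 10.2 0"}}

```text
time_s: 13.98
eef_pos: [0.5057, -0.1962, 0.0788]
eef_rot: [-179.2, 0.0, 45.2]
ft_force: [0.6, 0.3, -1.1]
opening: 0.0431
```

Call:
{"method": "drive_tool", "body": {"increments": "0 0 0 0.2 0; 0 0 0 0.4 0; 0 0 0 0.5 0; 0 0 0 0.6 0; 0 0 0 0.7 0"}}

```text
time_s: 14.6
eef_pos: [0.5057, -0.1963, 0.0719]
eef_rot: [-179.2, 0.0, 45.2]
ft_force: [-0.6, 0.3, -0.8]
opening: 0.0432
```

Call:
{"method": "drive_tool", "body": {"increments": "0 0 0 0.1 0; 0 0 0 0.2 0; 0 0 0 0.2 0"}}

```text
time_s: 14.98
eef_pos: [0.5059, -0.1963, 0.0718]
eef_rot: [-179.2, 0.0, 45.2]
ft_force: [-5.1, 2.2, 11.7]
opening: 0.0432
```

Call:
{"method": "drive_tool", "body": {"increments": "0.6 0 0 -0.1 0; 0.65 0 0 -0.1 0; 0.7 0 0 -0.1 0; 0.75 0 0 -0.1 0; 0.75 0 0 -0.1 0"}}

```text
time_s: 15.6
eef_pos: [0.5058, -0.1962, 0.0727]
eef_rot: [-179.2, 0.0, 45.2]
ft_force: [0.1, -0.2, 0.3]
opening: 0.064
```

Call:
{"method": "drive_tool", "body": {"increments": "0.75 0 0 -2 0; 0.75 0 0 -6 0; 1 0 0 -11 0; 1 0 0 -15 0; 1 0 0 -16 0"}}

```text
time_s: 16.23
eef_pos: [0.5092, -0.1982, 0.2356]
eef_rot: [-179.5, -0.1, 45.2]
ft_force: [0.4, 0.1, -1.2]
opening: 0.0852
```

Run:
```python
from h import *
im=cams.camera('side')[:,:,::-1];cv2.imwrite('pics/s9.png',cv2.resize(im[35:175,205:325],None,fx=4,fy=4))
go(.5752,.335,.20,135)
```

```text
t 16.27 pos [ 0.5088 -0.1981  0.2352] yaw 45.2 q7 -32.3 F [-0.2044  0.8645  0.5572] open 0.0854 | cm [ 42.5  -32.81   3.88] turn -89.8 dist cm 53.8
```

View pics/s9.png

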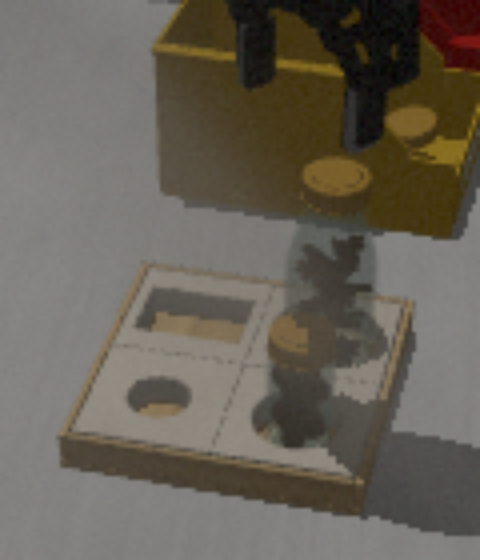

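The jar is in its pocket. The vial is next, at yaw 135 so the jaws miss the purple vial.

Call:
{"method": "drive_tool", "body": {"increments": "1 4.5 -3.5 0 -10; 1 9 -7 0 -20; 1 13.5 -10.5 0 -30; 1 18 -14 0 -40; 1 22.5 -17.5 0 -50"}}

```text
time_s: 16.9
eef_pos: [0.5422, 0.0862, 0.2353]
eef_rot: [-179.5, -0.5, 95.5]
ft_force: [-0.1, -0.5, -0.4]
opening: 0.0853
```

```bash
python3 -c "
from h import *
go(.5752,.335,.20,135)"
```

```text
t 16.9 pos [0.5422 0.0862 0.2353] yaw 95.5 q7 -16.3 F [-0.0918 -0.4657 -0.4175] open 0.0853 | cm [24.42  5.71  3.68] turn -39.5 dist cm 25.3
```

Call:
{"method": "drive_tool", "body": {"increments": "1 5.5 1.2 0 -10; 1 11 2.5 0 -20; 1 16.5 3.8 1 -30; 1 22 5.1 2.5 -39.5; 1 24.4 5.7 3.5 -39.5"}}

```text
time_s: 17.52
eef_pos: [0.5727, 0.3385, 0.1986]
eef_rot: [-179.8, -0.9, 135.4]
ft_force: [-0.1, 0.3, 0.1]
opening: 0.0855
```

Call:
{"method": "drive_tool", "body": {"increments": "1 0 0 0 0; 1 0 0 0 0"}}

```text
time_s: 17.77
eef_pos: [0.5722, 0.3371, 0.1972]
eef_rot: [-179.6, -0.9, 135.3]
ft_force: [0.4, -0.3, -0.0]
opening: 0.0858
```

Run:
```python
from h import *
s=readout.sense();T=wristT(s);im=cams.camera('wrist')[:,:,::-1].copy()
print(proj('wrist',[.5752,.335,.062],T))
h=cv2.cvtColor(im,cv2.COLOR_BGR2HSV);m=cv2.inRange(h,(12,120,60),(28,255,255))
for c in cv2.findContours(m,0,2)[0]:
  if cv2.contourArea(c)>200:
    (u,v),r=cv2.minEnclosingCircle(c);print(u,v,r,onz('wrist',u,v,.062,T))
cv2.imwrite('pics/w10.png',im)
go(.5752,.335,.033,135)
```

```text
(np.float64(257.255388918994), np.float64(184.11555378377713))
257.84783935546875 182.36956787109375 15.631272315979004 [0.5744 0.3365 0.062 ]
t 17.82 pos [0.5729 0.3366 0.198 ] yaw 135.3 q7 -5.8 F [-0.1907 -1.1305  0.3871] open 0.0849 | cm [-0.53  0.15 16.49] turn 0.3 dist cm 16.5
```

View pics/w10.png

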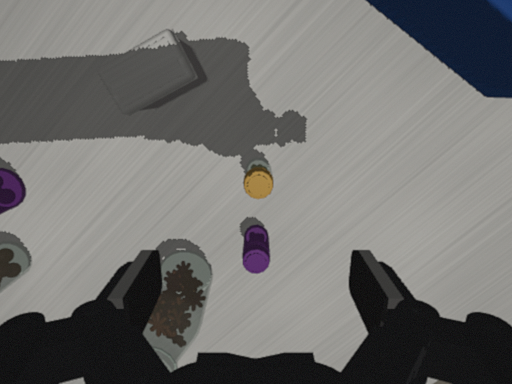

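The cardamom vial with its gold lid is at (258,183); the purple one at (256,255) is not it.

Call:
{"method": "drive_tool", "body": {"increments": "0.8 -0.3 0.1 4.5 0; 0.7 -0.3 0.1 9 0; 0.6 -0.3 0.1 13 0; 0.6 -0.3 0.1 16 0; 0.6 -0.3 0.1 16.4 0"}}

```text
time_s: 18.45
eef_pos: [0.5728, 0.3331, 0.0322]
eef_rot: [-179.4, -0.8, 135.1]
ft_force: [-0.5, 0.5, 0.1]
opening: 0.051
```

Call:
{"method": "drive_tool", "body": {"increments": "0 0 0 0 0; 0 0 0 0 0; 0 0 0 0 0; 0 0 0 0 0; 0 0 0 0 0", "squeeze": 30}}

```text
time_s: 19.08
eef_pos: [0.5739, 0.3336, 0.0336]
eef_rot: [-179.5, -0.8, 135.1]
ft_force: [1.1, -1.9, 6.1]
opening: 0.0267
```

Call:
{"method": "drive_tool", "body": {"increments": "0 0 0 -1.5 0; 0 0 0 -6 0; 0 0 0 -11 0; 0 0 0 -16 0; 0 0 0 -18 0"}}

```text
time_s: 19.7
eef_pos: [0.5773, 0.3344, 0.2177]
eef_rot: [-179.8, -0.7, 135.2]
ft_force: [-0.5, -0.8, -0.8]
opening: 0.0265
```

Run:
```python
from h import *
go(.6024,-.209,.2,120)
cv2.imwrite('pics/w11.png',cams.camera('wrist')[:,:,::-1])
```

```text
t 19.7 pos [0.5773 0.3344 0.2177] yaw 135.2 q7 -5.1 F [-0.4614 -0.7899 -0.8058] open 0.0265 | cm [-40.12 -36.75   1.36] turn 15.2 dist cm 54.4
```

View pics/w11.png

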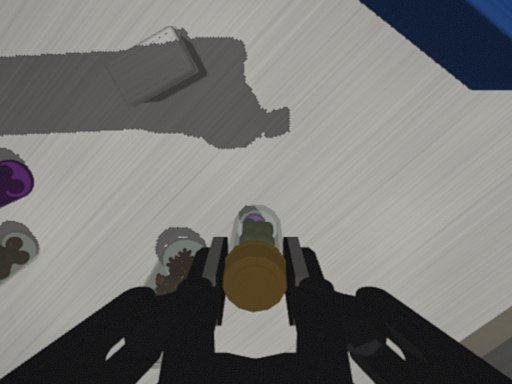

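Vial held. I'll carry it to its pocket at constant height, which clears the open bottle by 36 mm.

Call:
{"method": "drive_tool", "body": {"increments": "0 -1.5 -1.4 0 0; 0 -5 -4.6 0 0; 0 -8.8 -8.1 0 0; 0 -12.6 -11.6 0 0; 0 -16.4 -15 0 0"}}

```text
time_s: 20.38
eef_pos: [0.5871, 0.1105, 0.2151]
eef_rot: [-179.8, -0.8, 135.1]
ft_force: [0.9, 0.8, -0.4]
opening: 0.0265
```

```bash
python3 -c "
from h import *
go(.6024,-.209,.17,135)"
```

```text
t 20.38 pos [0.5871 0.1105 0.2151] yaw 135.1 q7 15.9 F [ 0.8808  0.7629 -0.3684] open 0.0265 | cm [-23.68 -21.55   4.27] turn 0.1 dist cm 32.3
```

Call:
{"method": "drive_tool", "body": {"increments": "0 -4 -3.6 0 0; 0 -8 -7.3 0 0; 0 -12 -11 0 0; 0 -16 -14.6 0 0; 0 -20 -18.2 0 0"}}

```text
time_s: 21.0
eef_pos: [0.5992, -0.1612, 0.2112]
eef_rot: [-179.7, -0.9, 135.2]
ft_force: [0.8, 0.4, 0.3]
opening: 0.0265
```

```bash
python3 -c "
from h import *
go(.6024,-.209,.16,135)"
```

```text
t 21.0 pos [ 0.5992 -0.1612  0.2112] yaw 135.2 q7 42.4 F [0.8148 0.4022 0.2699] open 0.0265 | cm [-3.68 -3.13  5.08] turn 0.2 dist cm 7.0
```

Call:
{"method": "drive_tool", "body": {"increments": "0 -2.5 -2.1 0 0; 0 -3.7 -3.1 1 0; 0 -3.7 -3.1 3 0; 0 -3.7 -3.1 4.5 0; 0 -3.7 -3.1 5 0"}}

```text
time_s: 21.62
eef_pos: [0.6019, -0.2064, 0.1588]
eef_rot: [-179.6, -1.1, 135.3]
ft_force: [-0.3, -0.3, 0.2]
opening: 0.0263
```

Call:
{"method": "drive_tool", "body": {"increments": "0 0 0 0 0; 0 0 0 0 0"}}

```text
time_s: 21.88
eef_pos: [0.6024, -0.2056, 0.1594]
eef_rot: [-179.7, -1.1, 135.4]
ft_force: [0.4, -0.1, -0.6]
opening: 0.0266
```

Run:
```python
from h import *
go(.6024,-.209,.046,135)
s=readout.sense();T=wristT(s);im=cams.camera('wrist')[:,:,::-1].copy()
for p in([.6024,-.209,.028],):
    u=proj('wrist',p,T);cv2.drawMarker(im,(int(round(u[0])),int(round(u[1]))),(0,0,255))
cv2.imwrite('pics/w12.png',im)
im=cams.camera('side')[:,:,::-1];cv2.imwrite('pics/s12.png',cv2.resize(im[35:175,205:325],None,fx=4,fy=4))
```

```text
t 21.88 pos [ 0.6024 -0.2056  0.1594] yaw 135.4 q7 44.9 F [ 0.3763 -0.1368 -0.5581] open 0.0266 | cm [-0.46 -0.18 11.33] turn 0.4 dist cm 11.3
```

View pics/w12.png

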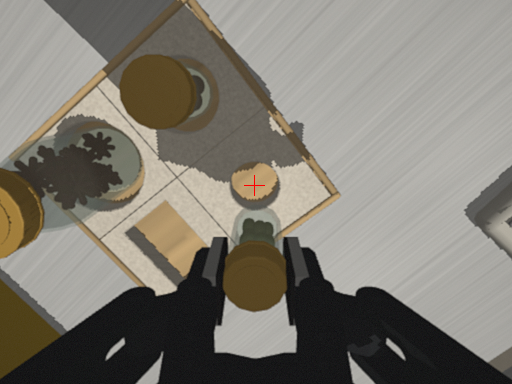

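View pics/s12.png

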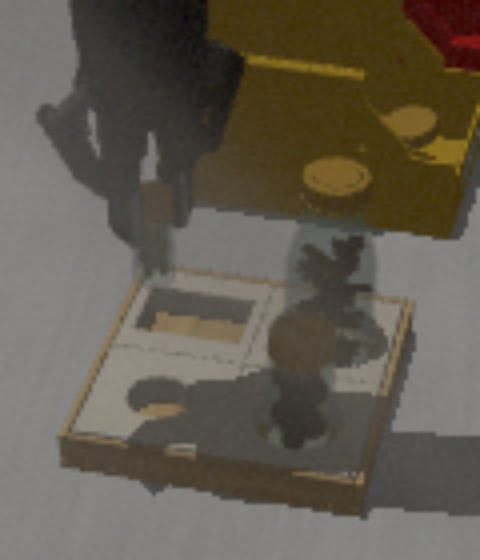

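The vial is above its hole, marker at (254,184). I'll lower it.

Call:
{"method": "drive_tool", "body": {"increments": "0 -0.5 -0.2 2.5 0; 0 -0.5 -0.2 5 0; 0 -0.5 -0.2 8 0; 0 -0.5 -0.2 10.2 0; 0 -0.5 -0.2 11 0"}}

```text
time_s: 22.6
eef_pos: [0.602, -0.2102, 0.0483]
eef_rot: [-179.6, -1.2, 135.4]
ft_force: [0.7, 0.5, -1.1]
opening: 0.027
```

Call:
{"method": "drive_tool", "body": {"increments": "0 0 0 0.2 0; 0 0 0 0.3 0; 0 0 0 0.5 0; 0 0 0 0.6 0; 0 0 0 0.7 0"}}

```text
time_s: 23.22
eef_pos: [0.602, -0.2101, 0.0415]
eef_rot: [-179.6, -1.1, 135.4]
ft_force: [0.3, 0.2, 0.3]
opening: 0.0267
```

Call:
{"method": "drive_tool", "body": {"increments": "0 0 0 0.1 0; 0 0 0 0.2 0; 0 0 0 0.3 0; 0 0 0 0.3 0"}}

```text
time_s: 23.72
eef_pos: [0.6022, -0.2102, 0.0396]
eef_rot: [-179.6, -1.1, 135.3]
ft_force: [-1.9, 1.4, 5.8]
opening: 0.0266
```

Floor contact at the expected height (0.0396), so I'll release.

Call:
{"method": "drive_tool", "body": {"increments": "0.4 0 0 -0.1 0; 0.45 0 0 -0.1 0; 0.5 0 0 -0.1 0; 0.55 0 0 -0.1 0; 0.55 0 0 -0.1 0"}}

```text
time_s: 24.35
eef_pos: [0.6022, -0.2102, 0.0405]
eef_rot: [-179.6, -1.1, 135.4]
ft_force: [0.9, 0.4, 0.0]
opening: 0.0471
```

Call:
{"method": "drive_tool", "body": {"increments": "0.55 0 0 -2 0; 0.55 0 0 -6 0; 0.6 0 0 -11 0; 1 0 0 -16 0; 1 0 0 -18 0"}}

```text
time_s: 24.98
eef_pos: [0.6075, -0.2116, 0.2256]
eef_rot: [-179.8, -0.7, 135.4]
ft_force: [0.8, 0.3, 0.2]
opening: 0.0843
```

Run:
```python
from h import *
im=cams.camera('side')[:,:,::-1];cv2.imwrite('pics/s13.png',cv2.resize(im[35:175,205:325],None,fx=4,fy=4))
go(.45,.3385,.20,73)
```

```text
t 25.02 pos [ 0.608  -0.2119  0.2266] yaw 135.4 q7 46.9 F [-0.0802 -0.162   1.692 ] open 0.0854 | cm [49.89 28.06  3.15] turn 62.4 dist cm 57.3
```

View pics/s13.png

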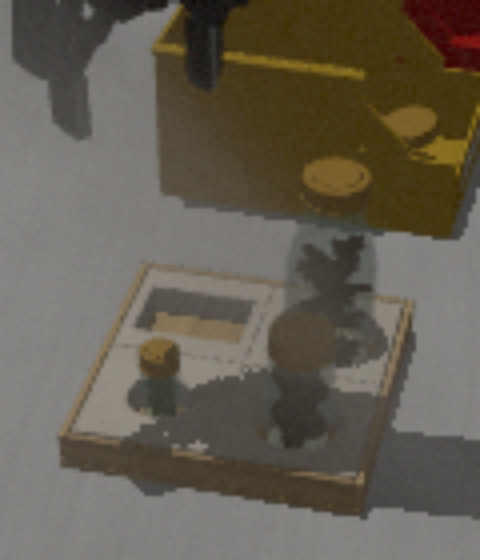

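The vial stands in its pocket. The tin is next.

Call:
{"method": "drive_tool", "body": {"increments": "1 5 2.8 0 10; 1 10 5.6 0 20; 1 15 8.4 0 30; 1 20 11.2 0 40; 1 25 14 0 50"}}

```text
time_s: 25.65
eef_pos: [0.5271, 0.0648, 0.2282]
eef_rot: [-179.3, -0.3, 85.0]
ft_force: [0.2, -0.2, 0.6]
opening: 0.0852
```

```bash
python3 -c "
from h import *
go(.45,.3385,.20,73)"
```

```text
t 25.65 pos [0.5271 0.0648 0.2282] yaw 85.0 q7 -24.9 F [ 0.155  -0.1954  0.5801] open 0.0852 | cm [ 26.58 -10.02   3.06] turn 12.0 dist cm 28.6
```

Call:
{"method": "drive_tool", "body": {"increments": "1 5.5 -2 0 6; 1 11 -4 0 12; 1 16.5 -6 1 12; 1 22 -8.2 2 12; 1 26.5 -10 3 12"}}

```text
time_s: 26.28
eef_pos: [0.4483, 0.3395, 0.1995]
eef_rot: [-179.2, -0.0, 73.1]
ft_force: [0.0, -0.0, 1.1]
opening: 0.0853
```

Call:
{"method": "drive_tool", "body": {"increments": "1 0 0 0 0; 1 0 0 0 0; 1 0 0 0 0"}}

```text
time_s: 26.65
eef_pos: [0.4493, 0.3376, 0.1991]
eef_rot: [-179.2, 0.0, 72.9]
ft_force: [-0.4, 0.4, 0.2]
opening: 0.0855
```

Run:
```python
from h import *
s=readout.sense();T=wristT(s);im=cams.camera('wrist')[:,:,::-1].copy()
print(proj('wrist',[.45,.3385,.086],T))
cv2.imwrite('pics/w14.png',im);np.save('T14.npy',T)
u,v=map(int,proj('wrist',[.45,.3385,.086],T))
y0=max(v-60,0);x0=u-80;print(x0,y0)
cv2.imwrite('pics/w14c.png',cv2.resize(im[y0:y0+120,x0:x0+160],None,fx=5,fy=5))
go(.45,.3385,.056,73)
```

```text
(np.float64(256.87375980663995), np.float64(183.82567598052893))
176 123
t 26.7 pos [0.4493 0.3377 0.1993] yaw 72.9 q7 -71.1 F [ 0.2789 -0.0464 -0.2669] open 0.0853 | cm [ 0.1   0.24 14.33] turn -0.1 dist cm 14.3
```

View pics/w14c.png

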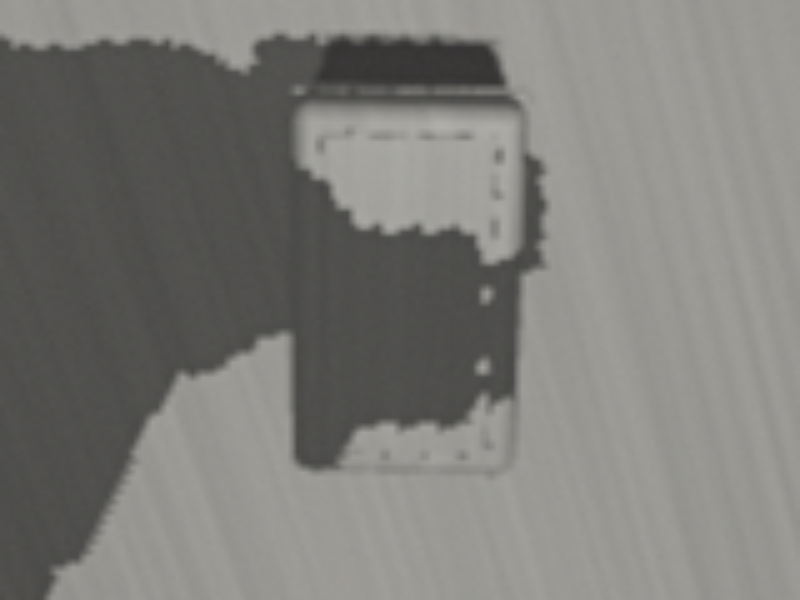

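The tin lid is square to the tool and centred at about (257,181). Descending.

Call:
{"method": "drive_tool", "body": {"increments": "1 0.3 0.2 4 0; 1 0.3 0.2 8 0; 1 0.3 0.2 12 0; 1 0.3 0.2 14.2 0; 1 0.3 0.2 14.2 0"}}

```text
time_s: 27.32
eef_pos: [0.4499, 0.3384, 0.0558]
eef_rot: [-179.1, 0.2, 72.8]
ft_force: [0.4, 0.0, 1.2]
opening: 0.0854
```

Call:
{"method": "drive_tool", "body": {"increments": "0 0 0 0 0; 0 0 0 0 0; 0 0 0 0 0; 0 0 0 0 0; 0 0 0 0 0", "squeeze": 40}}

```text
time_s: 27.95
eef_pos: [0.4506, 0.3388, 0.057]
eef_rot: [-179.2, 0.1, 72.8]
ft_force: [-0.3, -1.7, 5.9]
opening: 0.0377
```

Call:
{"method": "drive_tool", "body": {"increments": "0 0 0 -1.5 0; 0 0 0 -6 0; 0 0 0 -11 0; 0 0 0 -15 0; 0 0 0 -16 0"}}

```text
time_s: 28.58
eef_pos: [0.4539, 0.3399, 0.2204]
eef_rot: [-179.4, -0.1, 72.8]
ft_force: [-0.4, -0.0, -2.0]
opening: 0.0371
```

Run:
```python
from h import *
go(.592,-.3054,.21,-6.1)
cv2.imwrite('pics/w15.png',cams.camera('wrist')[:,:,::-1])
```

```text
t 28.57 pos [0.4539 0.3399 0.2204] yaw 72.8 q7 -70.6 F [-0.392  -0.0076 -2.0319] open 0.0371 | cm [-57.58  32.25   0.58] turn 78.9 dist cm 66.0
```

View pics/w15.png

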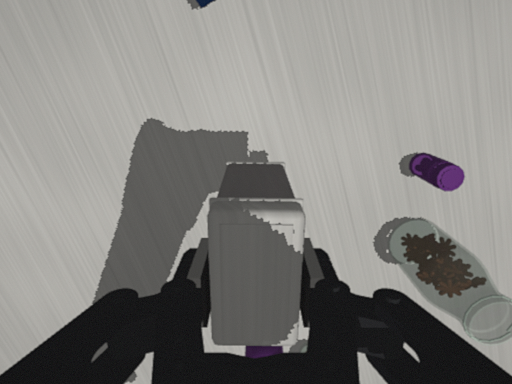

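Tin held. Carrying it to its pocket while turning.

Call:
{"method": "drive_tool", "body": {"increments": "0 -1.8 1 0 4; 0 -5.5 3.1 0 11; 0 -9.5 5.3 0 19; 0 -13.5 7.6 0 27; 0 -17.5 9.8 0 35"}}

```text
time_s: 29.25
eef_pos: [0.4946, 0.1394, 0.2165]
eef_rot: [-179.4, 0.6, 37.3]
ft_force: [0.7, -1.0, -2.2]
opening: 0.0373
```

```bash
python3 -c "
from h import *
go(.592,-.3054,.22,-6.1)"
```

```text
t 29.25 pos [0.4946 0.1394 0.2165] yaw 37.3 q7 -79.8 F [ 0.6792 -1.0265 -2.2285] open 0.0373 | cm [-19.23  41.27  -0.59] turn 43.4 dist cm 45.5
```

Call:
{"method": "drive_tool", "body": {"increments": "0 -2 4.2 0 7; 0 -4 8.4 0 14; 0 -6 12.6 0 21; 0 -8 17 0 28; 0 -10 21.4 0 35"}}

```text
time_s: 29.88
eef_pos: [0.5429, -0.0946, 0.2132]
eef_rot: [-179.8, 1.0, 1.9]
ft_force: [0.4, 0.5, -0.6]
opening: 0.0377
```

```bash
python3 -c "
from h import *
go(.592,-.3054,.22,-6.1)"
```

```text
t 29.88 pos [ 0.5429 -0.0946  0.2132] yaw 1.9 q7 -88.0 F [ 0.4449  0.5275 -0.6371] open 0.0377 | cm [ 4.21 21.23 -0.82] turn 8.0 dist cm 21.7
```

Call:
{"method": "drive_tool", "body": {"increments": "0 0.9 4.4 -0.5 3; 0 1.8 8.8 -0.5 6; 0 2.7 13.2 -0.5 8; 0 3.6 17.6 -0.5 8; 0 4.2 21.2 -0.5 8"}}

```text
time_s: 30.5
eef_pos: [0.5892, -0.3084, 0.2142]
eef_rot: [-180.0, 1.3, -6.4]
ft_force: [-0.1, -0.0, -1.0]
opening: 0.0375
```

Call:
{"method": "drive_tool", "body": {"increments": "0 0 0 1 0; 0 0 0 3 0; 0 0 0 5 0; 0 0 0 5.5 0; 0 0 0 5.5 0"}}

```text
time_s: 31.12
eef_pos: [0.5879, -0.3074, 0.1587]
eef_rot: [-179.9, 1.4, -6.3]
ft_force: [1.2, 0.4, -0.7]
opening: 0.0371
```

Run:
```python
from h import *
go(.592,-.3054,.07,-6.1)
s=readout.sense();T=wristT(s);im=cams.camera('wrist')[:,:,::-1].copy()
from itertools import product
a=np.radians(-6.1)
for i,j in product((-.039,.039),(-.026,.026)):
    u=proj('wrist',[.592+i*np.cos(a)-j*np.sin(a),-.3054+i*np.sin(a)+j*np.cos(a),.028],T);cv2.drawMarker(im,(int(round(u[0])),int(round(u[1]))),(0,0,255))
cv2.imwrite('pics/w16.png',im)
im=cams.camera('side')[:,:,::-1];cv2.imwrite('pics/s16.png',cv2.resize(im[35:175,205:325],None,fx=4,fy=4))
```

```text
t 31.12 pos [ 0.5879 -0.3074  0.1587] yaw -6.3 q7 -78.4 F [ 1.1596  0.3725 -0.7378] open 0.0371 | cm [ 0.59 -0.24  8.86] turn -0.2 dist cm 8.9
```

View pics/w16.png

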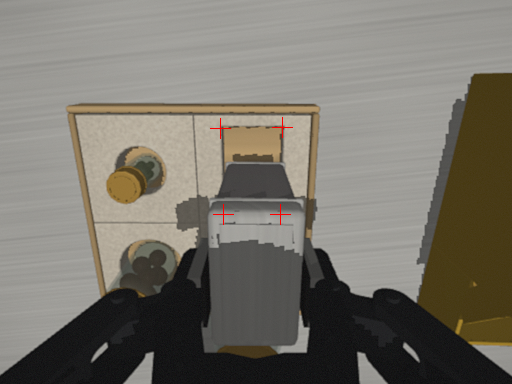

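View pics/s16.png

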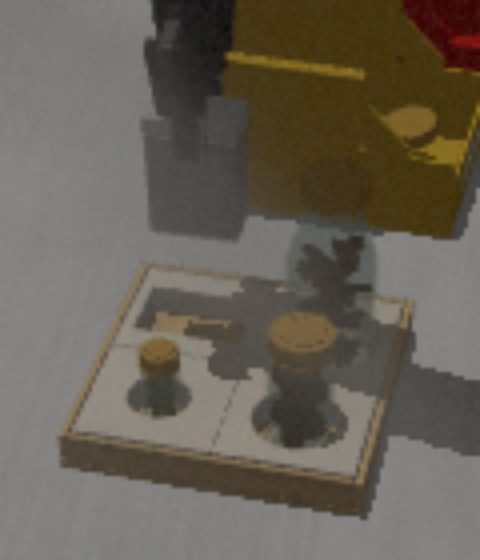

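The hole edges line up with the markers (x 221–283) and the tin is square to them. I'll lower it.

Call:
{"method": "drive_tool", "body": {"increments": "0 0.6 -0.2 2 0; 0 0.6 -0.2 4 0; 0 0.6 -0.2 6 0; 0 0.6 -0.2 8 0; 0 0.65 -0.2 8.8 0"}}

```text
time_s: 31.85
eef_pos: [0.5921, -0.3063, 0.0694]
eef_rot: [-179.9, 1.4, -6.4]
ft_force: [-0.4, 0.2, -1.5]
opening: 0.0373
```

Call:
{"method": "drive_tool", "body": {"increments": "0 0.1 0 0.2 0; 0 0.1 0 0.3 0; 0 0.1 0 0.5 0; 0 0.1 0 0.6 0; 0 0.1 0 0.65 0"}}

```text
time_s: 32.48
eef_pos: [0.5931, -0.3065, 0.0635]
eef_rot: [-180.0, 1.4, -6.4]
ft_force: [-0.3, 0.2, 1.6]
opening: 0.0376
```

```bash
python3 -c "
from h import *
go(.592,-.3054,.063,-6.1)"
```

```text
t 32.48 pos [ 0.5931 -0.3065  0.0635] yaw -6.4 q7 -80.1 F [-0.3016  0.2136  1.6175] open 0.0376 | cm [-0.12 -0.09  0.06] turn -0.3 dist cm 0.2
```

Call:
{"method": "drive_tool", "body": {"increments": "0 0 0 0.1 0; 0 0 0 0.2 0"}}

```text
time_s: 32.72
eef_pos: [0.5932, -0.3065, 0.0634]
eef_rot: [-180.0, 1.4, -6.4]
ft_force: [-5.8, 2.3, 11.7]
opening: 0.0373
```

Call:
{"method": "drive_tool", "body": {"increments": "0.5 0 0 -0.1 0; 0.55 0 0 -0.1 0; 0.6 0 0 -0.1 0; 0.65 0 0 -0.1 0; 0.65 0 0 -0.1 0"}}

```text
time_s: 33.35
eef_pos: [0.5931, -0.3064, 0.0642]
eef_rot: [-180.0, 1.4, -6.4]
ft_force: [0.1, 0.5, -0.1]
opening: 0.0554
```

Call:
{"method": "drive_tool", "body": {"increments": "0.65 0 0 -2 0; 0.65 0 0 -6 0; 0.7 0 0 -11 0; 1 0 0 -15 0; 1 0 0 -17 0"}}

```text
time_s: 33.98
eef_pos: [0.5988, -0.3074, 0.2392]
eef_rot: [179.9, 1.1, -6.4]
ft_force: [-0.1, -0.9, 0.5]
opening: 0.0854
```

```bash
python3 -c "
from h import *
go(.59,.0,.28,-6.1)"
```

```text
t 33.98 pos [ 0.5988 -0.3074  0.2392] yaw -6.4 q7 -78.0 F [-0.122  -0.9368  0.531 ] open 0.0854 | cm [ -4.38 -30.45  -4.04] turn -0.3 dist cm 31.0
```

Moving the arm out of the cameras' way to check.

Call:
{"method": "drive_tool", "body": {"increments": "1 -2 -5 -2 0; 1 -3 -10 -4 0; 1 -4.4 -16 -4 0; 1 -4.4 -19 -4 0; 1 -4.4 -20 -4 0"}}

```text
time_s: 34.6
eef_pos: [0.5785, -0.1012, 0.2815]
eef_rot: [179.9, 0.9, -6.2]
ft_force: [-0.6, 0.4, -0.3]
opening: 0.0853
```

Run:
```python
from h import *
im=cams.camera('side')[:,:,::-1];cv2.imwrite('pics/s17.png',cv2.resize(im[50:365,165:345],None,fx=1.9,fy=1.9));cv2.imwrite('pics/s17c.png',cv2.resize(im[50:175,205:325],None,fx=4.5,fy=4.5))
im=cams.camera('top')[:,:,::-1];cv2.imwrite('pics/t17.png',im)
print(readout.sense()['ft_force'],readout.sense()['time_s'])
```

```text
[0.3751 0.6384 0.3475] 34.7
```

View pics/s17.png

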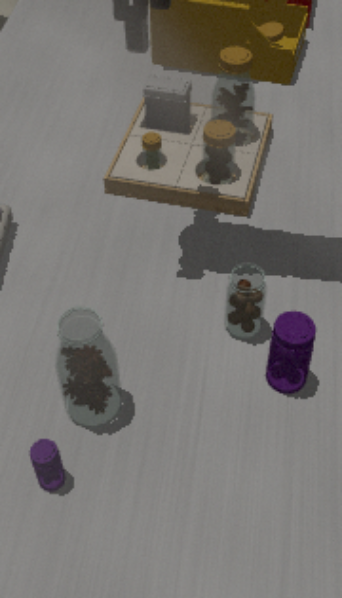

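View pics/s17c.png

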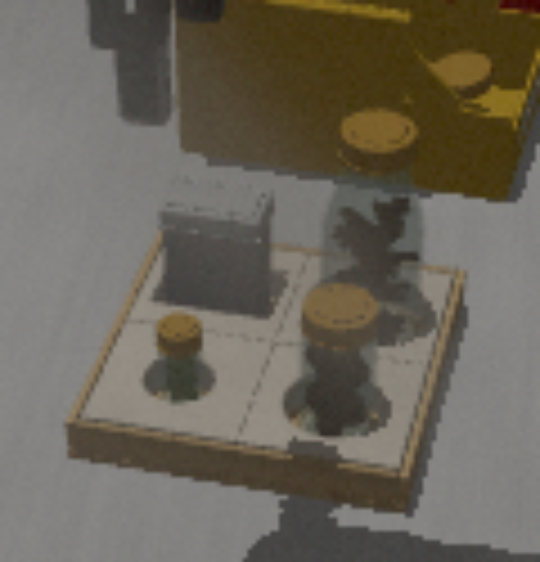

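View pics/t17.png

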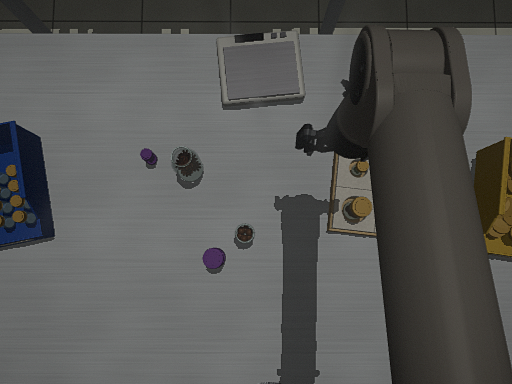

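All four stand in their pockets, and the unfinished and purple items haven't moved in the images. One numeric check of the tops, then I'll hand in.

Run:
```python
from h import *
im=cv2.imread('pics/s17c.png')
def m(p):
    u,v=proj('side',p);cv2.drawMarker(im,(int((u-205+.5)*4.5),int((v-50+.5)*4.5)),(0,0,255),0,10)
a=np.radians(-6.1)
for i in(-.032,.032):
    for j in(-.019,.019): m([.592+i*np.cos(a)-j*np.sin(a),-.3054+i*np.sin(a)+j*np.cos(a),.092])
m([.4956,-.295,.156]);m([.506,-.1975,.101]);m([.602,-.209,.068])
cv2.imwrite('pics/s18.png',im)
```

```text
(no output)
```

View pics/s18.png

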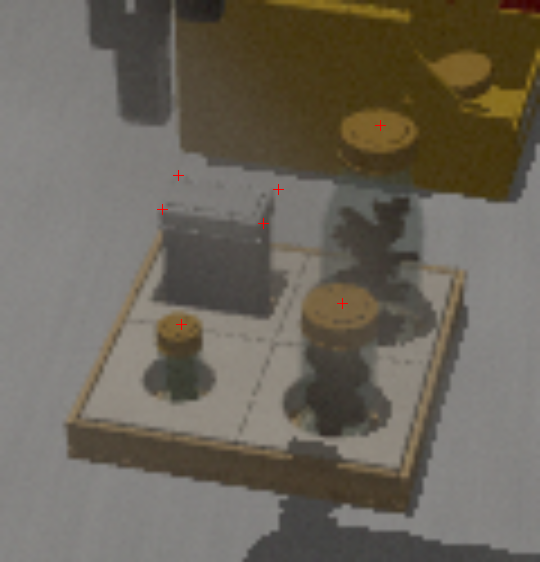

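```bash
python3 -c "
from station import job
print(job.close_job())"
```

```text
the job is handed in; nothing more can be done
None
```

I packed the bottle, jar, vial and tin, in that order, each in its own pocket. Each was lowered until it touched the floor and then let go. I handed the job in at about 35 s, with the gripper open and clear of everything.

- **Depth and stance:** The last side view shows all four upright, with their tops where they should be for standing on the tray floor. The predicted points sit a pixel or so off, the same way for all four, which fits the camera's 2 mm calibration error. At floor contact the gripper sat about 6 mm (the floor's thickness) higher than when each was picked up.
- **Left alone:** The open bottle, open jar and both purple lookalikes look unmoved in the last top and side views.
- **Not confirmed:** The arm hid the tin and bottle from the last top view, so those two were checked only from the side and by contact. The tool was tilted about 1.4° when it set the tin down, but the tin looks upright after release.

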